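# Roll an oil filter onto the line and chock it

## Robot

A 6-joint arm with a two-finger parallel gripper is mounted at the origin on the work surface. World frame = base frame: x ahead of the robot, y to its left, z up, the work surface at z = 0. Lengths are in m, angles in rad, forces in N, time in s.
With the tool pointing down it reaches from about 0.375 to 0.975 m from the base axis. Payload 3.8 kg.
Tool frame: the origin (TCP) lies at the very end of the fingers, on their centre line; the grasp point (between the pads) lies 19 mm behind it; z points along the fingers, y is the line along which they close (so a half turn about z gives the same grasp; the last joint's range is limited). The gripper opens to 85 mm and grips with 20 to 120 N. Pads are 22 mm wide; open, the fingers measure 114 mm over their backs; the gripper's body (76 mm by 85 mm) begins 54 mm behind the grasp point. The pads swing forward as they close: fully open they stand 13 mm farther back than shut.
Start: joints at [1.147, 0.264, 1.604, -0, 1.274, -0.037], TCP at [0.255, 0.625, 0.197] pointing down, gripper open.
Joint ranges: [-2.63, 2.63], [-0.94, 2.18], [0.31, 2.57], [-1.31, 4.45], [0, 2.66], [-2.55, 2.55]. Speed limits (rad/s): [2.57, 2.57, 3.14, 3.14, 3.14, 3.14].

## Interface

Orientations are given as a rotation vector (axis times angle).
In Python, from workcell import monitor, viewer, workorder gives the robot as it stands.
- The arm moves only by the tool jog_arm, never from a script. Its argument "commands" is a list of rows, each an object with "travel": the shift along the tool's x, y, z in mm, a list of three; "rot": the turn, a rotation vector about the tool's x, y, z in degrees, a list of three; "claw": the closure in counts, from 0 (fully open) to 255 (shut). A call has exactly 5 rows; each row shifts and turns the commanded pose from where the row before left it, along the tool's axes as they then stand; what a row does not reach is not made up. A row lasts 1/10 s, in which the tool goes at most 50 mm and 8.59 degrees, less where a joint would pass 70% of its speed; a pose out of reach is approached as far as the arm can. A call is refused whole if a number of a shift passes 50 or a number of a turn 8.59, either way. A call with a gripper value outside its range is refused whole. The fingers move at their own pace and stop on an object; "force" is the grip in N (left out, the last holds). Time passes only in rows, so rows that do not move let the fingers close, or fill a call up. It gives the time, the measured TCP pose, the force, the opening and the grip force at its end, in the units of the state.
- monitor.read_state(): the state, without advancing time (a new reading comes with each control period).
- viewer.read_camera(name): name is "scene" or "top" or "wrist"; returns a dict with "color" (420x560x3 uint8, blue, green, red), "camera_matrix" (3x3 intrinsics, pixels), "R" (3x3) and "t" (3): a world point X has camera coordinates R X + t. Camera axes: x right, y down, z forward; pixel columns grow to the right and rows downward; lengths in m; the calibration is good to about 2 mm. The wrist camera is an equidistant fisheye: a pixel r from the principal point sees the ray r / f radians off the axis. A picture is of the moment at which its call begins. There is no depth.
- workorder.finish_job(): hands the job in; it is judged then, once.
The state is a dict: "time": time; "q": joint angles; "joint_vel": joint speeds; "joint_torque": joint torques, N m; "tool_pos": TCP position; "tcp_rot": TCP orientation; "wrist_force": force on the tool from outside, world axes, zero at the start; "torque": the same for the moment, N m; "width": opening from 0.0 (shut) to 1.0 (fully open); "grip_force": force on a finger pad.
Only numpy, scipy, OpenCV 4.12 (cv2) and the standard library are available. Lean on these libraries where they do the work, as an engineer would, in place of code of your own. Each camera call takes 0.05 s, during which the arm holds its last target. There are 200 camera calls.

## Task

Roll the oil filter along the holding board, without gripping or lifting it, until it lies on the scribed line hard up against the slanted stop along its whole length, and leave it still there. Then set the loose chock on the board behind it, sloped nose towards the filter and about mid-length, and press it up firmly so the filter cannot roll back: lean on it with about 10 N and not much more, because the thin can dents, and let go, leaving it there. Leave the spray can, wrench and red case alone.

Things in the scene. Friction and masses are not known exactly. Their poses are not given: they have to be found in the camera images.
- board: Bare metal board fixed on the bench, 360 (x) x 220 (y) x 8 mm. Origin: centre of its underside (bench level); x points to its stop end, z up. On that end is a rigid steel stop, 150 mm wide, 55 mm high, its face sloped 70 degrees from the board and leaning away: it meets the board at x = +109 mm, so that a filter touching it lies exactly on the line.
- line (a point): Middle of the thin line scribed right across the board (along y) at board x = +75 mm; on the board's top face, 8 mm above the bench. Axes as the board's.
- filter_center (a point): Centre of the oil filter: white closed metal can, 96 mm diameter, 140 mm long, 0.5 to 0.9 kg, lying on the board, 56 mm above the bench. Its y axis is the cylinder's axis (x and z turn as it rolls). Rolls freely with hardly any resistance. Thin-walled: the fingers may push it with 15 N at most.
- filter: The same oil filter; origin at its centre too, axes as filter_center.
- chock_grip (a point): Grip point of the loose chock (see chock): 30 mm above its underside, mid-width, 15 mm behind the middle of its length. x: towards its sloped nose, z up. Grip it here across its flat 44 mm width. When chock and filter touch on the board, this point is 94 to 102 mm behind the filter's axis, by how far the nose is out (not measured: feel for the touch).
- chock: Black nylon wedge chock, 90 long (x) x 44 wide (y) x 55 mm high, 0.2 kg, on the bench left or right of the board. Origin: centre of its underside. Its nose slopes 70 degrees; its foot is 45 to 53 mm ahead of the origin: the nose is screw-set 0 to 8 mm out, locked. The touch is stiff, 5 N per mm or more. Drags with under 1 N; 75 to 95 % of a level push, 30 to 50 mm up, reaches the filter.
- spray: Bystander: upright red metal spray can, 60 mm diameter, 150 mm high, beside the board. Origin: centre of its underside.
- wrench: Bystander: steel wrench, 180 mm long, lying on the bench. Origin: on its underside; x along it.
- case: Bystander: red plastic tool case, 120 x 180 x 45 mm, on the bench. Origin: centre of its underside.
There are look-alikes about, which are no part of the job. Leave any blue look-alike of the filter alone.

How it is judged:
By the outcome, as a careful person would: the job done as asked, in the order asked, and still so for the second after the job is handed in, with the robot touching nothing.
It also fails if it takes over 72 s, if anything falls off the work surface, if the arm or the gripper's body presses on something with over 40 N, if the wrist force passes 120 N, or if a joint passes its speed limit or range.

## Working session

There is one attempt and no reset: what is moved stays moved. The work goes in short steps, Python scripts to look and compute and a tool call to move; the robot and the scene stay as the last step left them, time stands still between calls to the robot, and variables do not carry over. Pictures are saved under pics/ and viewed, at most 10 in all, crops included, and the job is handed in when it is done.

Besides the shell and the picture viewer there is one more tool, called after "Request:" by a JSON object that holds its "fn" and its "kwargs". jog_arm: Moves the arm, as the interface text tells. Its arguments: {"type":"object","properties":{"commands":{"type":"array","items":{"type":"object","properties":{"travel":{"type":"array","items":{"type":"number"}},"rot":{"type":"array","items":{"type":"number"}},"claw":{"type":"number"}}}},"force":{"type":"number"}},"required":["commands"]}

```bash
mkdir -p pics
python3 - <<'E'
from workcell import monitor, viewer
import cv2,numpy as np
s=monitor.read_state()
print({k:np.round(v,3).tolist() for k,v in s.items()})
for n in("scene","top"):
    c=viewer.read_camera(n); cv2.imwrite(f"pics/{n}0.png",c["color"]); np.savez(f"{n}0.npz",**c)
    print(n,c["camera_matrix"].round(1).tolist(),(-c["R"].T@c["t"]).round(3),c["R"].round(3).tolist())
E
```

```text
{'time': 0.0, 'q': [1.147, 0.265, 1.605, -0.0, 1.274, -0.037], 'joint_vel': [0.001, -0.001, 0.001, -0.001, 0.0, -0.0], 'joint_torque': [-0.0, -51.511, -36.732, -0.0, 0.013, 0.0], 'tool_pos': [0.254, 0.624, 0.195], 'tcp_rot': [-0.604, -3.083, 0.003], 'wrist_force': [-0.849, 0.538, -0.333], 'torque': [-0.035, 0.004, -0.006], 'grip_force': 0.0, 'width': 0.999}
scene [[463.0, 0.0, 282.0], [0.0, 463.0, 207.3], [0.0, 0.0, 1.0]] [ 0.853 -0.56   1.004] [[0.827, 0.562, 0.016], [0.462, -0.664, -0.588], [-0.32, 0.493, -0.809]]
top [[425.2, 0.0, 276.9], [0.0, 425.2, 207.1], [0.0, 0.0, 1.0]] [ 0.383 -0.017  1.234] [[0.026, -1.0, -0.003], [-0.994, -0.025, -0.11], [0.11, 0.006, -0.994]]
```

View pics/scene0.png

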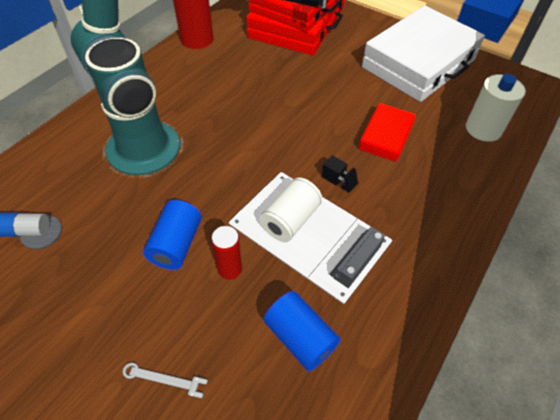

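View pics/top0.png

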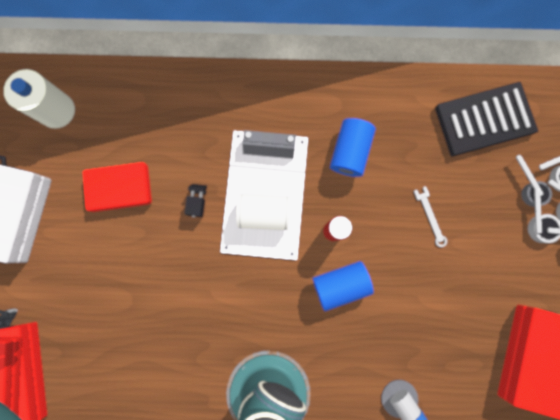

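The scene picture shows the white filter at (289,210) on the board, the stop at (357,256), the black chock at (340,173) and the spray can at (227,252). In the top picture, the filter is at (262,214), the stop at (269,145), the chock at (196,201), the spray can at (339,229), the case at (117,186) and the wrench at (431,217).

Filter candidates (top pixels): white (262,214), blue (353,147) and blue (343,286). Only the white one lies on the board. The chock is the only small black wedge next to the board. I'll confirm both in one enlarged crop.

```bash
cat > h.py <<'E'
import numpy as np,cv2
def load(n): return dict(np.load(n+".npz"))
def ray(c,uv):
    K=c["camera_matrix"]; d=c["R"].T@np.linalg.inv(K)@np.array([uv[0],uv[1],1.]); return -c["R"].T@c["t"],d
def onz(c,uv,z):
    o,d=ray(c,uv); return o+d*(z-o[2])/d[2]
def proj(c,X):
    p=c["R"]@np.asarray(X)+c["t"]; p=c["camera_matrix"]@p; return p[:2]/p[2]
E
python3 - <<'E'
from h import *
t=load("top0"); s=load("scene0")
a=cv2.resize(t["color"][120:270,170:320],None,fx=2.66,fy=2.66,interpolation=cv2.INTER_CUBIC)
b=cv2.resize(s["color"][145:305,225:400],None,fx=2.28,fy=2.49,interpolation=cv2.INTER_CUBIC)
h=min(len(a),len(b)); cv2.imwrite("pics/crop.png",np.hstack([a[:h],b[:h]])); print(a.shape,b.shape)
for n,c in(("top",t),("scene",s)):
    hsv=cv2.cvtColor(c["color"],cv2.COLOR_BGR2HSV)
    w=((hsv[...,1]<60)&(hsv[...,2]>120)).astype(np.uint8)
    # board: component containing filter
    k,l,st,ce=cv2.connectedComponentsWithStats(w)
    p=(262,214) if n=="top" else (289,205)
    m=(l==l[p[1],p[0]]).astype(np.uint8)
    cn=max(cv2.findContours(m,0,2)[0],key=cv2.contourArea)
    print(n,cv2.contourArea(cn),cv2.approxPolyDP(cn,5,True)[:,0].tolist())
    q=cv2.approxPolyDP(cn,5,True)[:,0]
    for u in q: print(u,onz(c,u,.008).round(4))
    bl=(hsv[...,2]<60).astype(np.uint8); k,l,st,ce=cv2.connectedComponentsWithStats(bl)
    for i in range(1,k):
        if 100<st[i,4]<1500: print("black",st[i],ce[i].round(1))
E
```

```text
(399, 399, 3) (398, 399, 3)
top 9500.0 [[234, 130], [220, 252], [295, 260], [308, 139]]
[234 130] [0.7456 0.1228 0.008 ]
[220 252] [0.3854 0.1497 0.008 ]
[295 260] [ 0.3681 -0.0658  0.008 ]
[308 139] [ 0.7237 -0.0967  0.008 ]
black [436 106  98  50 330] [462.9 135.5]
scene 9404.5 [[212, 233], [216, 245], [227, 247], [236, 241], [235, 227], [343, 303], [391, 242], [384, 236], [347, 288], [329, 272], [370, 226], [322, 197], [308, 180], [282, 172], [229, 221], [233, 228]]
[212 233] [ 0.3587 -0.121   0.008 ]
[216 245] [ 0.3896 -0.1431  0.008 ]
[227 247] [ 0.4158 -0.132   0.008 ]
[236 241] [ 0.4235 -0.1052  0.008 ]
[235 227] [ 0.3956 -0.0731  0.008 ]
[343 303] [ 0.7299 -0.0981  0.008 ]
[391 242] [0.7476 0.1158 0.008 ]
[384 236] [0.7247 0.1218 0.008 ]
[347 288] [ 0.7187 -0.0595  0.008 ]
[329 272] [ 0.6618 -0.0472  0.008 ]
[370 226] [0.6808 0.1287 0.008 ]
[322 197] [0.5293 0.1384 0.008 ]
[308 180] [0.4664 0.1669 0.008 ]
[282 172] [0.3908 0.1496 0.008 ]
[229 221] [ 0.3714 -0.0671  0.008 ]
[233 228] [ 0.3933 -0.0784  0.008 ]
black [287   0  36   7 143] [308.9   1.9]
black [511   0  41  64 684] [530.7  30. ]
black [ 90  40  45  26 398] [107.8  49.6]
black [445  49  30  30 175] [461.7  67. ]
black [ 113   80   39   34 1016] [132.3  96.6]
black [321 156  37  36 755] [338.8 173.4]
```

View pics/crop.png

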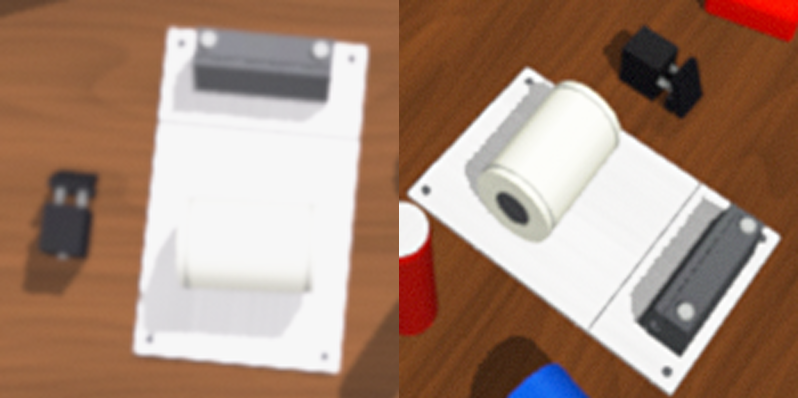

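The crop confirms both. The white can lies on the board, slightly skewed. The black block, with its screw-set sloped nose plate, points towards the stop end: in the left half, the nose is at (75,182) and the block at (65,230).

Run:
```python
from h import *
t=load("top0"); s=load("scene0")
C=np.array([.5578,.0263]); yaw=np.deg2rad(-4.95); ex=np.array([np.cos(yaw),np.sin(yaw)]); ey=np.array([-ex[1],ex[0]])
B=lambda p:(np.array([(p[:2]-C)@ex,(p[:2]-C)@ey])*1000).round(1)
for n,c,roi,fr in(("top",t,(180,180,35,45),(225,190,75,50)),("scene",s,(312,148,55,50),(245,170,85,75))):
    hsv=cv2.cvtColor(c["color"],cv2.COLOR_BGR2HSV); x,y,w,h=roi
    m=np.zeros(hsv.shape[:2],np.uint8); m[y:y+h,x:x+w]=(hsv[y:y+h,x:x+w].max(2)>=0)&(c["color"][y:y+h,x:x+w].max(2)<50)
    for cn in cv2.findContours(m,0,2)[0]:
        if cv2.contourArea(cn)<40: continue
        r=cv2.minAreaRect(cn); bx=cv2.boxPoints(r); print(n,"chock",cv2.contourArea(cn),np.round(r[0],1))
        for u in bx: print("  ",u.round(1),onz(c,u,.055).round(4),B(onz(c,u,.055)))
    x,y,w,h=fr; bgr=c["color"].astype(int); d=bgr[...,2]-bgr[...,0]
    print("board R-B",d[170,260] if n=="top" else d[220,330], bgr[170,260] if n=="top" else bgr[220,330])
    m=np.zeros(hsv.shape[:2],np.uint8); m[y:y+h,x:x+w]=((d>6)&(bgr[...,2]>125)&(d<50))[y:y+h,x:x+w]
    m=cv2.morphologyEx(m,2,np.ones((3,3),np.uint8))
    cn=max(cv2.findContours(m,0,2)[0],key=cv2.contourArea); r=cv2.minAreaRect(cn); print(n,"filter",cv2.contourArea(cn),r)
    for u in cv2.boxPoints(r): print("  ",u.round(1),onz(c,u,.056).round(4),B(onz(c,u,.056)))
for n,c in (("top",t),("scene",s)):
    print(c["color"][140:0:-1][:0].shape)
```

```text
board R-B 0 [247 247 247]
top filter 177.5 ((262.9649353027344, 225.7364501953125), (44.14046096801758, 5.184601783752441), 2.726310968399048)
   [240.8 227.3] [0.4549 0.0883 0.056 ] [-107.9   52.9]
   [241.  222.1] [0.4693 0.0881 0.056 ] [-93.5  53.9]
   [285.1 224.2] [ 0.4666 -0.0345  0.056 ] [-85.6 -68.4]
   [284.9 229.4] [ 0.4522 -0.0341  0.056 ] [-100.   -69.3]
scene chock 650.5 [339.9 173.6]
   [317.2 173.9] [0.4937 0.1645 0.055 ] [-75.8 132.2]
   [329.  153.7] [0.4822 0.2458 0.055 ] [-94.3 212.2]
   [362.7 173.3] [0.5929 0.2365 0.055 ] [ 16.8 212.4]
   [350.8 193.6] [0.6004 0.1579 0.055 ] [ 31.1 134.8]
board R-B 1 [245 245 246]
scene filter 1228.5 ((289.94708251953125, 209.81178283691406), (38.93901824951172, 64.4283447265625), 40.60129928588867)
   [254.2 221.6] [ 0.4468 -0.0568  0.056 ] [-103.4  -92.3]
   [296.1 172.7] [0.4454 0.1351 0.056 ] [-121.3   98.7]
   [325.7 198. ] [0.5545 0.1073 0.056 ] [-10.3  80.4]
   [283.8 246.9] [ 0.5478 -0.0756  0.056 ] [  -1.2 -102.4]
(0, 560, 3)
(0, 560, 3)
```

```bash
cat >> h.py <<'E'
C=np.array([.5578,.0263]); yaw=np.deg2rad(-4.95); ex=np.array([np.cos(yaw),np.sin(yaw)]); ey=np.array([-ex[1],ex[0]])
B=lambda p:(np.array([(p[:2]-C)@ex,(p[:2]-C)@ey])*1000).round(1)
W=lambda x,y:C+(x*ex+y*ey)/1000
E
python3 - <<'E'
from h import *
t=load("top0"); s=load("scene0")
print("cap",B(onz(s,(274.6,228.1),.056)))
for th in (40,50,60,70):
    c=t; m=np.zeros((420,560),np.uint8); b=c["color"].astype(int)
    m[180:225,178:215]=((b[...,2]<th)&(b[...,2]-b[...,0]<25))[180:225,178:215]
    m=cv2.morphologyEx(m,3,np.ones((5,5),np.uint8))
    cs=cv2.findContours(m,0,2)[0]
    if not cs: continue
    cn=max(cs,key=cv2.contourArea); r=cv2.minAreaRect(cn); print(th,cv2.contourArea(cn),r)
    for u in cv2.boxPoints(r): print("  ",u.round(1),onz(c,u,.055).round(4))
# scene: predicted projections of chock corners for a candidate
print(cv2.cvtColor(t["color"],cv2.COLOR_BGR2GRAY)[182:222:2,180:212:2])
E
```

```text
cap [-52.3 -74.9]
50 7.0 ((201.34999084472656, 207.54998779296875), (1.4142136573791504, 15.132086753845215), 8.130102157592773)
   [199.6 214.9] [0.4864 0.2044 0.055 ]
   [201.7 200. ] [0.5286 0.2003 0.055 ]
   [203.1 200.2] [0.5281 0.1964 0.055 ]
   [201.  215.1] [0.486  0.2005 0.055 ]
60 120.5 ((194.99998474121094, 206.49998474121094), (15.129120826721191, 16.454299926757812), 6.340191841125488)
   [186.6 213.8] [0.4886 0.2408 0.055 ]
   [188.4 197.5] [0.5346 0.238  0.055 ]
   [203.4 199.2] [0.531  0.1957 0.055 ]
   [201.6 215.5] [0.485  0.1987 0.055 ]
70 260.5 ((194.48779296875, 206.60975646972656), (16.785593032836914, 17.889907836914062), 6.340191841125488)
   [185.2 214.6] [0.4864 0.2447 0.055 ]
   [187.1 196.8] [0.5365 0.2416 0.055 ]
   [203.8 198.6] [0.5325 0.1946 0.055 ]
   [201.8 216.4] [0.4824 0.1979 0.055 ]
[[116 114 115 115 114 113 109 108 109 111 112 114 116 116 119 119]
 [114 115 114 113 109  91  74  69  72  78  84  91  93  99 108 111]
 [115 113 114 109  90  58  48  47  46  49  48  48  50  72 104 109]
 [113 113 113 109  79  54  55  54  52  53  50  50  44  74 108 112]

[... 372 characters left out ...]
  59  57  47  68 107 112 112]
 [114  98  82  67  61  59  61  60  60  61  57  44  70 113 118 119]
 [112  91  81  65  60  60  60  62  61  61  56  42  73 114 119 119]
 [116 107  90  66  60  60  61  60  60  60  55  43  81 112 116 116]
 [113 108  81  62  60  59  62  60  62  61  53  44  86 114 116 116]
 [110  93  74  62  60  59  60  61  60  61  51  46  91 114 116 116]
 [ 98  81  71  62  62  61  60  60  62  59  49  51  98 118 117 116]
 [ 97  80  75  61  54  55  71  70  58  58  48  59 106 119 120 118]
 [ 99  83  82  81  72  73 106 103  69  57  53  72 112 116 119 118]
 [ 92  84  85  85  84  84  90  89  83  81  82 104 121 123 122 121]
 [ 89  84  83  83  84  84  84  85  82  84  98 117 122 123 122 124]]
```

Request:
{"fn": "jog_arm", "kwargs": {"commands": [{"rot": [0, 0, -5.73], "claw": 110}, {"rot": [0, 0, -5.73], "claw": 110}, {"rot": [0, 0, -5.73], "claw": 110}, {"travel": [-16, -43, 0], "claw": 110}, {"travel": [-16, -43, 0], "claw": 110}]}}

```text
$.commands[0]: bad value
```

Request:
{"fn": "jog_arm", "kwargs": {"commands": [{"travel": [-16, -43, 0]}, {"travel": [-16, -43, 0]}, {"travel": [-16, -43, 0]}, {"travel": [-16, -43, 0]}, {"travel": [-16, -43, 0]}]}}

```text
$.commands[0]: bad value
```

Request:
{"fn": "jog_arm", "kwargs": {"commands": [{"travel": [-16, -43, 0]}, {"travel": [-16, -43, 0]}, {"travel": [-16, -43, 0]}, {"travel": [-16, -43, 0]}, {"travel": [-16, -43, 0]}]}}

```text
$.commands[0]: bad value
```

Request:
{"fn": "jog_arm", "kwargs": {"commands": [{"travel": [0, 0, 0], "rot": [0, 0, -5.73], "claw": 110}, {"travel": [0, 0, 0], "rot": [0, 0, -5.73], "claw": 110}, {"travel": [0, 0, 0], "rot": [0, 0, -5.73], "claw": 110}, {"travel": [-16, -43, 0], "rot": [0, 0, 0], "claw": 110}, {"travel": [-16, -43, 0], "rot": [0, 0, 0], "claw": 110}]}}

```text
time: 0.6
tool_pos: [0.2787, 0.5359, 0.1952]
tcp_rot: [-0.133, -3.138, 0.003]
wrist_force: [1.2, -0.5, -0.1]
width: 0.563
grip_force: 0.0
```

Request:
{"fn": "jog_arm", "kwargs": {"commands": [{"travel": [-16, -43, 0], "rot": [0, 0, 0], "claw": 110}, {"travel": [-16, -43, 0], "rot": [0, 0, 0], "claw": 110}, {"travel": [-16, -43, 0], "rot": [0, 0, 0], "claw": 110}, {"travel": [-16, -43, 0], "rot": [0, 0, 0], "claw": 110}, {"travel": [-16, -43, 0], "rot": [0, 0, 0], "claw": 110}]}}

```text
time: 1.1
tool_pos: [0.3399, 0.3136, 0.1961]
tcp_rot: [-0.135, -3.138, 0.001]
wrist_force: [2.0, -0.2, 0.9]
width: 0.568
grip_force: 0.0
```

Request:
{"fn": "jog_arm", "kwargs": {"commands": [{"travel": [-17, -45, 0], "rot": [0, 0, 0], "claw": 110}, {"travel": [-17, -45, 0], "rot": [0, 0, 0], "claw": 110}, {"travel": [-17, -45, 0], "rot": [0, 0, 0], "claw": 110}, {"travel": [-17, -45, 0], "rot": [0, 0, 0], "claw": 110}, {"travel": [-17, -45, 0], "rot": [0, 0, 0], "claw": 110}]}}

```text
time: 1.6
tool_pos: [0.4051, 0.0822, 0.1964]
tcp_rot: [0.136, 3.138, 0.0]
wrist_force: [0.3, -0.1, 1.1]
width: 0.569
grip_force: 0.0
```

Request:
{"fn": "jog_arm", "kwargs": {"commands": [{"travel": [-6, -42, 0], "rot": [0, 0, 0], "claw": 110}, {"travel": [0, 0, 0], "rot": [0, 0, 0], "claw": 110}, {"travel": [0, 0, 0], "rot": [0, 0, 0], "claw": 110}, {"travel": [0, 0, 0], "rot": [0, 0, 0], "claw": 110}, {"travel": [0, 0, 0], "rot": [0, 0, 0], "claw": 110}]}}

```text
time: 2.1
tool_pos: [0.4074, 0.043, 0.1964]
tcp_rot: [-0.133, -3.138, -0.001]
wrist_force: [0.3, 0.3, -0.7]
width: 0.569
grip_force: 0.0
```

Run:
```python
from workcell import monitor, viewer
from h import *
s=monitor.read_state(); p=s["tool_pos"]; print(p,B(np.array(p)),np.round(s["q"],2),np.round(s["wrist_force"],2))
w=viewer.read_camera("wrist"); np.savez("wrist1.npz",**w); c=viewer.read_camera("scene"); np.savez("scene1.npz",**c)
print(w["camera_matrix"])
x=cv2.resize(c["color"][130:310,200:400],(400,360)); y=cv2.resize(w["color"],(400,300)); y=np.vstack([y,np.zeros((60,400,3),np.uint8)])
cv2.imwrite("pics/v1.png",np.hstack([y,x]))
```

```text
[0.40738429 0.04298447 0.19640812] [-151.3    3.6] [ 0.04 -0.26  2.13  0.    1.27 -1.44] [ 0.32  0.28 -0.73]
[[325.1922621    0.         280.11253582]
 [  0.         325.1922621  206.28957348]
 [  0.           0.           1.        ]]
```

View pics/v1.png

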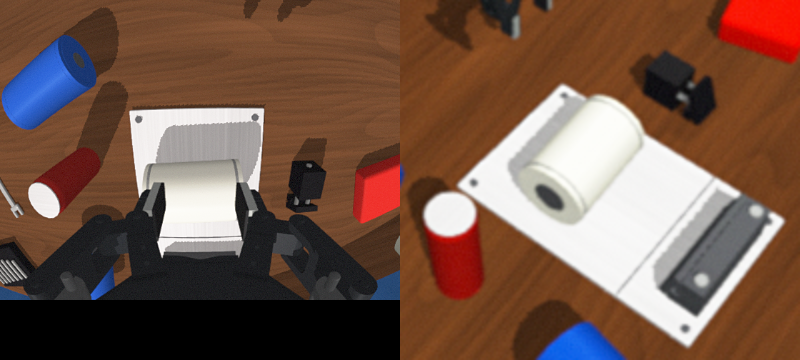

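The wrist view shows the filter at (195,190), the chock at (307,180) with its nose pointing down, towards the stop, and the fingers over the board's rear. The scene view shows that nothing has been disturbed. Next I'll measure the chock and filter from the wrist view.

```bash
cat >> h.py <<'E'
def fray(c,uv):
    K=c["camera_matrix"]; d=(np.array(uv,float)-K[:2,2])/K[0,0]; th=np.hypot(*d)
    v=np.array([*(d/th*np.sin(th)),np.cos(th)]); return -c["R"].T@c["t"],c["R"].T@v
def fz(c,uv,z):
    o,d=fray(c,uv); return o+d*(z-o[2])/d[2]
E
python3 - <<'E'
from h import *
w=load("wrist1"); print("cam",(-w["R"].T@w["t"]).round(3))
print("screws",B(fz(w,(193,166.6),.008)),B(fz(w,(357,164),.008)))
a=w["color"]; g=a.max(2)
m=np.zeros(g.shape,np.uint8); m[215:310,390:470]=(g<48)[215:310,390:470]
cs=[c for c in cv2.findContours(m,0,2)[0] if cv2.contourArea(c)>60]
for c in cs: print(cv2.contourArea(c),cv2.approxPolyDP(c,3,True)[:,0].tolist())
f=np.hstack([cv2.resize(a[210:310,380:480],(400,400),interpolation=2),cv2.resize(a[190:350,180:360],(400,355),interpolation=2)[:400] if 0 else cv2.resize(a[200:300,190:350],(400,400),interpolation=2)])
cv2.imwrite("pics/v2.png",f)
E
```

```text
cam [0.328 0.05  0.373]
screws [-160.2  -98.1] [-163.4   92.8]
200.5 [[404, 309], [436, 309], [418, 300], [408, 302]]
2888.5 [[410, 225], [404, 260], [411, 270], [402, 272], [400, 288], [414, 297], [441, 295], [443, 288], [428, 286], [426, 282], [429, 278], [448, 276], [456, 241], [439, 225]]
```

View pics/v2.png

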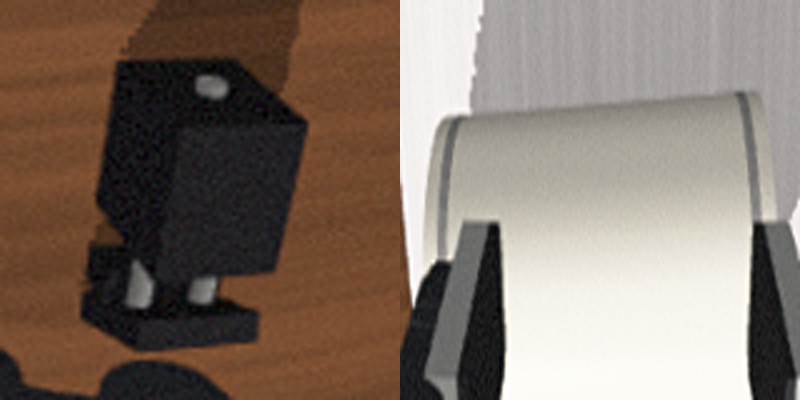

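The crop shows the block's top-face corners at (182,127), (307,123), (275,272) and (160,278), with the feet of its rear face at (118,62) and (235,60). The filter's rear outline runs from (450,117) to (755,92).

Run:
```python
from h import *
w=load("wrist1")
cc=lambda x,y:(380+x/4,210+y/4)
T=[fz(w,cc(*p),.055) for p in[(182,127),(307,123),(275,272),(160,278)]]
F=[fz(w,cc(*p),.0) for p in[(118,62),(235,60)]]
for p in T+F: print(p.round(4),B(p))
d=T[0]-T[1]; print("yaw rear",np.rad2deg(np.arctan2(d[0],-d[1])), "len",np.linalg.norm(d))
for e in(T[3]-T[0],T[2]-T[1]): print("yaw side",np.rad2deg(np.arctan2(e[1],e[0])),np.linalg.norm(e))
# filter tangent in board frame
for p in[(210,229),(250,227),(290,225),(332,223)]:
    o,dd=fray(w,p); z=.056; X=o+dd*(z-o[2])/dd[2]; b=B(X); db=dd[:2]@ex/abs(dd[2])
    print("filter axis bx",b[0]+48*np.hypot(1,db),"by",b[1])
cf=lambda x,y:(190+(x-400)*.4,200+y/4)
for p in[(427,240),(777,215)]: print("end",B(fz(w,cf(*p),.056)),B(fz(w,cf(*p),.1)))
```

```text
[0.4886 0.2042 0.055 ] [-84.3 171.3]
[0.4925 0.2475 0.055 ] [-84.1 214.8]
[0.5437 0.2438 0.055 ] [-32.8 215.4]
[0.5391 0.2024 0.055 ] [-33.8 173.8]
[0.4899 0.2052 0.    ] [-83.1 172.3]
[0.4937 0.2492 0.    ] [-83.1 216.6]
yaw rear -5.256275897159613 len 0.04347059741123576
yaw side -2.097975154097001 0.05061307364178971
yaw side -4.207012731353363 0.05131514184013884
filter axis bx -49.787658247672795 by -71.1
filter axis bx -52.6396907518961 by -27.9
filter axis bx -55.17285241103091 by 14.1
filter axis bx -57.49184986712772 by 58.4
end [-63.9 -84.9] [-87.1 -72.6]
end [-72.6  70.5] [-94.5  61.2]
```

Request:
{"fn": "jog_arm", "kwargs": {"commands": [{"travel": [0, -8, 36], "rot": [0, 0, -3.4], "claw": 110}, {"travel": [0, 0, 40], "rot": [0, 0, 0], "claw": 110}, {"travel": [0, 0, 40], "rot": [0, 0, 0], "claw": 110}, {"travel": [0, 0, 40], "rot": [0, 0, 0], "claw": 110}, {"travel": [0, 0, 0], "rot": [0, 0, 0], "claw": 110}]}}

```text
time: 2.7
tool_pos: [0.4009, 0.0344, 0.0355]
tcp_rot: [-0.04, -3.129, 0.001]
wrist_force: [-0.9, 1.1, 0.4]
width: 0.568
grip_force: 0.0
```

Request:
{"fn": "jog_arm", "kwargs": {"commands": [{"travel": [-8, 0, 0], "rot": [0, 0, 0], "claw": 110}, {"travel": [-8, 0, 0], "rot": [0, 0, 0], "claw": 110}, {"travel": [-5, 0, 0], "rot": [0, 0, 0], "claw": 110}, {"travel": [-3, 0, 0], "rot": [0, 0, 0], "claw": 110}, {"travel": [-2, 0, 0], "rot": [0, 0, 0], "claw": 110}]}}

```text
time: 3.2
tool_pos: [0.4345, 0.033, 0.0418]
tcp_rot: [0.043, 3.139, 0.0]
wrist_force: [1.1, -0.1, -0.7]
width: 0.571
grip_force: 0.0
```

Request:
{"fn": "jog_arm", "kwargs": {"commands": [{"travel": [-2, 0, 0], "rot": [0, 0, 0], "claw": 110}, {"travel": [-2, 0, 0], "rot": [0, 0, 0], "claw": 110}, {"travel": [-2, 0, 0], "rot": [0, 0, 0], "claw": 110}, {"travel": [-2, 0, 0], "rot": [0, 0, 0], "claw": 110}, {"travel": [-2, 0, 0], "rot": [0, 0, 0], "claw": 110}]}}

```text
time: 3.7
tool_pos: [0.443, 0.0327, 0.0405]
tcp_rot: [-0.043, -3.141, 0.0]
wrist_force: [-0.3, 0.1, -0.5]
width: 0.569
grip_force: 0.0
```

Request:
{"fn": "jog_arm", "kwargs": {"commands": [{"travel": [-2, 0, 0], "rot": [0, 0, 0], "claw": 110}, {"travel": [-2, 0, 0], "rot": [0, 0, 0], "claw": 110}, {"travel": [-2, 0, 0], "rot": [0, 0, 0], "claw": 110}, {"travel": [-2, 0, 0], "rot": [0, 0, 0], "claw": 110}, {"travel": [-2, 0, 0], "rot": [0, 0, 0], "claw": 110}]}}

```text
time: 4.2
tool_pos: [0.4528, 0.0324, 0.0406]
tcp_rot: [-0.043, -3.141, 0.0]
wrist_force: [-1.1, 0.5, 2.9]
width: 0.569
grip_force: 1.2
```

Run:
```python
from workcell import monitor, viewer
from h import *
s=monitor.read_state(); p=s["tool_pos"]; print(p,B(np.array(p)),np.round(s["wrist_force"],2),s["time"])
c=viewer.read_camera("scene"); np.savez("scene2.npz",**c)
w=viewer.read_camera("wrist"); np.savez("wrist2.npz",**w)
cv2.imwrite("pics/v3.png",np.hstack([cv2.resize(c["color"][130:310,200:400],(400,360)),cv2.resize(w["color"],(400,360))]))
```

```text
[0.45284767 0.03243558 0.04063096] [-105.1   -2.9] [-1.1   0.54  2.92] 4.2
```

View pics/v3.png

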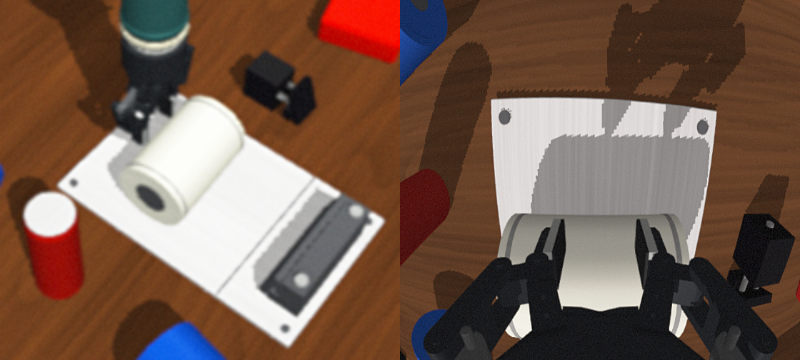

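In contact: the fingers touch the filter's rear, centred on it, at a low force. I'll keep pushing it slowly.

Request:
{"fn": "jog_arm", "kwargs": {"commands": [{"travel": [-2.5, 0, 0], "rot": [0, 0, 0], "claw": 110}, {"travel": [-3, 0, 0], "rot": [0, 0, 0], "claw": 110}, {"travel": [-3, 0, 0], "rot": [0, 0, 0], "claw": 110}, {"travel": [-3, 0, 0], "rot": [0, 0, 0], "claw": 110}, {"travel": [-3, 0, 0], "rot": [0, 0, 0], "claw": 110}]}}

```text
time: 4.8
tool_pos: [0.4675, 0.032, 0.041]
tcp_rot: [-0.043, -3.141, -0.0]
wrist_force: [-2.6, 0.4, 6.0]
width: 0.564
grip_force: 2.6
```

Request:
{"fn": "jog_arm", "kwargs": {"commands": [{"travel": [-3, 0, 0], "rot": [0, 0, 0], "claw": 110}, {"travel": [-3, 0, 0], "rot": [0, 0, 0], "claw": 110}, {"travel": [-3, 0, 0], "rot": [0, 0, 0], "claw": 110}, {"travel": [-3, 0, 0], "rot": [0, 0, 0], "claw": 110}, {"travel": [-3, 0, 0], "rot": [0, 0, 0], "claw": 110}]}}

```text
time: 5.3
tool_pos: [0.4825, 0.0317, 0.041]
tcp_rot: [-0.043, -3.141, -0.0]
wrist_force: [-2.8, 0.5, 5.0]
width: 0.57
grip_force: 2.7
```

Request:
{"fn": "jog_arm", "kwargs": {"commands": [{"travel": [-3, 0, 0], "rot": [0, 0, 0], "claw": 110}, {"travel": [-3, 0, 0], "rot": [0, 0, 0], "claw": 110}, {"travel": [-3, 0, 0], "rot": [0, 0, 0], "claw": 110}, {"travel": [-3, 0, 0], "rot": [0, 0, 0], "claw": 110}, {"travel": [-3, 0, 0], "rot": [0, 0, 0], "claw": 110}]}}

```text
time: 5.8
tool_pos: [0.4975, 0.0313, 0.041]
tcp_rot: [-0.043, -3.141, -0.0]
wrist_force: [-3.0, -0.2, 6.2]
width: 0.574
grip_force: 2.7
```

Request:
{"fn": "jog_arm", "kwargs": {"commands": [{"travel": [-3, 0, 0], "rot": [0, 0, 0], "claw": 110}, {"travel": [-3, 0, 0], "rot": [0, 0, 0], "claw": 110}, {"travel": [-3, 0, 0], "rot": [0, 0, 0], "claw": 110}, {"travel": [-3, 0, 0], "rot": [0, 0, 0], "claw": 110}, {"travel": [-3, 0, 0], "rot": [0, 0, 0], "claw": 110}]}}

```text
time: 6.3
tool_pos: [0.5125, 0.0308, 0.041]
tcp_rot: [-0.043, -3.141, -0.0]
wrist_force: [-3.1, -0.3, 5.4]
width: 0.569
grip_force: 2.7
```

Request:
{"fn": "jog_arm", "kwargs": {"commands": [{"travel": [-3, 0, 0], "rot": [0, 0, 0.7], "claw": 110}, {"travel": [-3, 0, 0], "rot": [0, 0, 0.7], "claw": 110}, {"travel": [-3, 0, 0], "rot": [0, 0, 0.7], "claw": 110}, {"travel": [-3, 0, 0], "rot": [0, 0, 0.7], "claw": 110}, {"travel": [-3, 0, 0], "rot": [0, 0, 0.6], "claw": 110}]}}

```text
time: 6.8
tool_pos: [0.5277, 0.03, 0.0403]
tcp_rot: [0.138, 3.139, -0.0]
wrist_force: [0.5, 0.1, 0.3]
width: 0.566
grip_force: 0.0
```

Run:
```python
from workcell import monitor, viewer
from h import *
s=monitor.read_state(); p=s["tool_pos"]; print(p,B(np.array(p)),np.round(s["wrist_force"],2),s["time"])
c=viewer.read_camera("scene"); np.savez("scene3.npz",**c)
w=viewer.read_camera("top"); np.savez("top3.npz",**w)
cv2.imwrite("pics/v4.png",np.hstack([cv2.resize(c["color"][130:310,200:400],(400,400),interpolation=2),cv2.resize(w["color"][120:270,170:320],(400,400),interpolation=2)]))
```

```text
[0.52765593 0.02995129 0.04027937] [-30.3   1. ] [0.51 0.05 0.29] 6.8
```

View pics/v4.png

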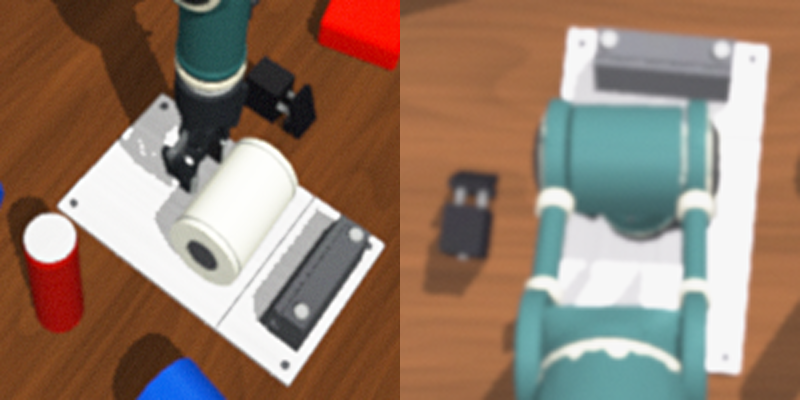

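Request:
{"fn": "jog_arm", "kwargs": {"commands": [{"travel": [-3, 0, 0], "rot": [0, 0, 0], "claw": 110}, {"travel": [-3, 0, 0], "rot": [0, 0, 0], "claw": 110}, {"travel": [-3, 0, 0], "rot": [0, 0, 0], "claw": 110}, {"travel": [-3, 0, 0], "rot": [0, 0, 0], "claw": 110}, {"travel": [-3, 0, 0], "rot": [0, 0, 0], "claw": 110}]}}

```text
time: 7.4
tool_pos: [0.5428, 0.0287, 0.0407]
tcp_rot: [0.136, 3.138, -0.0]
wrist_force: [0.9, 0.1, -0.4]
width: 0.571
grip_force: 0.0
```

Request:
{"fn": "jog_arm", "kwargs": {"commands": [{"travel": [-3, 0, 0], "rot": [0, 0, 0], "claw": 110}, {"travel": [-3, 0, 0], "rot": [0, 0, 0], "claw": 110}, {"travel": [-2, 0, 0], "rot": [0, 0, 0], "claw": 110}, {"travel": [-2, 0, 0], "rot": [0, 0, 0], "claw": 110}, {"travel": [-1, 0, 0], "rot": [0, 0, 0], "claw": 110}]}}

```text
time: 7.9
tool_pos: [0.5535, 0.0277, 0.0406]
tcp_rot: [0.136, 3.139, 0.0]
wrist_force: [0.7, 1.3, 0.2]
width: 0.567
grip_force: 0.0
```

Run:
```python
from workcell import monitor, viewer
from h import *
s=monitor.read_state(); p=s["tool_pos"]; print(p,B(np.array(p)),np.round(s["wrist_force"],2),s["time"])
c=viewer.read_camera("scene"); np.savez("scene4.npz",**c)
w=viewer.read_camera("wrist"); np.savez("wrist4.npz",**w)
cv2.imwrite("pics/v5.png",np.hstack([cv2.resize(c["color"][170:310,240:400],(400,350),interpolation=2),cv2.resize(w["color"],(400,350),interpolation=2)]))
```

```text
[0.55348942 0.02774937 0.04055017] [-4.4  1.1] [0.67 1.26 0.25] 7.9
```

View pics/v5.png

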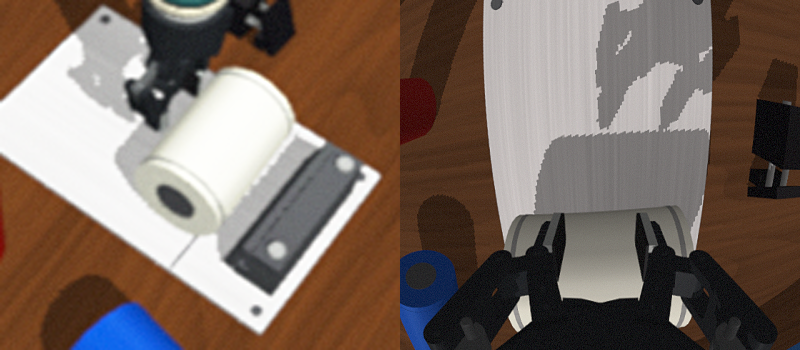

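The filter is just ahead of the fingers, almost on the line and still slightly skewed. I'll follow up more slowly.

Request:
{"fn": "jog_arm", "kwargs": {"commands": [{"travel": [-2, 0, 0], "rot": [0, 0, 0], "claw": 110}, {"travel": [-2, 0, 0], "rot": [0, 0, 0], "claw": 110}, {"travel": [-2, 0, 0], "rot": [0, 0, 0], "claw": 110}, {"travel": [-2, 0, 0], "rot": [0, 0, 0], "claw": 110}, {"travel": [-2, 0, 0], "rot": [0, 0, 0], "claw": 110}]}}

```text
time: 8.5
tool_pos: [0.5635, 0.0269, 0.0405]
tcp_rot: [0.136, 3.138, -0.0]
wrist_force: [0.4, 0.3, 0.3]
width: 0.568
grip_force: 0.0
```

Request:
{"fn": "jog_arm", "kwargs": {"commands": [{"travel": [-1, 0, 0], "rot": [0, 0, 0], "claw": 110}, {"travel": [-1, 0, 0], "rot": [0, 0, 0], "claw": 110}, {"travel": [-1, 0, 0], "rot": [0, 0, 0], "claw": 110}, {"travel": [-1, 0, 0], "rot": [0, 0, 0], "claw": 110}, {"travel": [-1, 0, 0], "rot": [0, 0, 0], "claw": 110}]}}

```text
time: 9.0
tool_pos: [0.5682, 0.0265, 0.0407]
tcp_rot: [-0.136, -3.139, -0.0]
wrist_force: [-1.4, 0.7, 0.3]
width: 0.568
grip_force: 0.4
```

Request:
{"fn": "jog_arm", "kwargs": {"commands": [{"travel": [-1, 0, 0], "rot": [0, 0, 0], "claw": 110}, {"travel": [-1, 0, 0], "rot": [0, 0, 0], "claw": 110}, {"travel": [-1, 0, 0], "rot": [0, 0, 0], "claw": 110}, {"travel": [0, 0, 0], "rot": [0, 0, 0], "claw": 110}, {"travel": [0, 0, 0], "rot": [0, 0, 0], "claw": 110}]}}

```text
time: 9.5
tool_pos: [0.5712, 0.0262, 0.0405]
tcp_rot: [-0.136, -3.139, 0.0]
wrist_force: [0.5, 0.4, -0.3]
width: 0.567
grip_force: 0.0
```

Request:
{"fn": "jog_arm", "kwargs": {"commands": [{"travel": [-1, 0, 0], "rot": [0, 0, 0], "claw": 110}, {"travel": [-1, 0, 0], "rot": [0, 0, 0], "claw": 110}, {"travel": [-1, 0, 0], "rot": [0, 0, 0], "claw": 110}, {"travel": [0, 0, 0], "rot": [0, 0, 0], "claw": 110}, {"travel": [0, 0, 0], "rot": [0, 0, 0], "claw": 110}]}}

```text
time: 10.0
tool_pos: [0.5743, 0.026, 0.0406]
tcp_rot: [0.136, 3.139, -0.0]
wrist_force: [-0.3, -0.6, -0.5]
width: 0.57
grip_force: 0.0
```

Request:
{"fn": "jog_arm", "kwargs": {"commands": [{"travel": [-1, 0, 0], "rot": [0, 0, 0], "claw": 110}, {"travel": [-1, 0, 0], "rot": [0, 0, 0], "claw": 110}, {"travel": [0, 0, 0], "rot": [0, 0, 0], "claw": 110}, {"travel": [0, 0, 0], "rot": [0, 0, 0], "claw": 110}, {"travel": [0, 0, 0], "rot": [0, 0, 0], "claw": 110}]}}

```text
time: 10.5
tool_pos: [0.5762, 0.0258, 0.0406]
tcp_rot: [-0.136, -3.139, 0.0]
wrist_force: [-0.2, -0.4, 0.5]
width: 0.57
grip_force: 0.0
```

Request:
{"fn": "jog_arm", "kwargs": {"commands": [{"travel": [-1, 0, 0], "rot": [0, 0, 0], "claw": 110}, {"travel": [-1, 0, 0], "rot": [0, 0, 0], "claw": 110}, {"travel": [0, 0, 0], "rot": [0, 0, 0], "claw": 110}, {"travel": [0, 0, 0], "rot": [0, 0, 0], "claw": 110}, {"travel": [0, 0, 0], "rot": [0, 0, 0], "claw": 110}]}}

```text
time: 11.0
tool_pos: [0.5782, 0.0256, 0.0406]
tcp_rot: [-0.136, -3.139, -0.0]
wrist_force: [0.7, 0.2, 0.3]
width: 0.57
grip_force: 0.0
```

Run:
```python
from workcell import monitor, viewer
from h import *
s=monitor.read_state(); p=s["tool_pos"]; print(p,B(np.array(p)),np.round(s["wrist_force"],2),s["time"])
c=viewer.read_camera("scene"); np.savez("scene5.npz",**c)
w=viewer.read_camera("wrist"); np.savez("wrist5.npz",**w)
cv2.imwrite("pics/v6.png",np.hstack([cv2.resize(c["color"][170:310,240:400],(400,350),interpolation=2),cv2.resize(w["color"][220:420,120:350],(400,350),interpolation=2)]))
```

```text
[0.57818069 0.02562172 0.04055078] [20.4  1.1] [0.7  0.21 0.33] 11.0
```

View pics/v6.png

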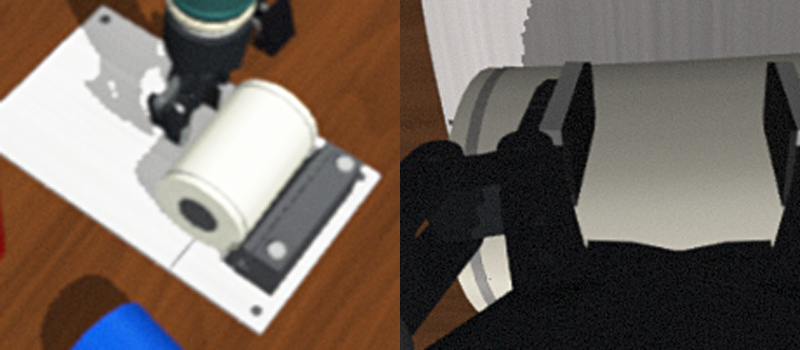

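The filter is now right beside the stop, with the fingers close behind it. Its rear outline runs from (500,68) to (760,58) in the wrist crop. From here I'll measure numerically.

```bash
cat >> h.py <<'E'
def frear(w,cols,r0,r1):
    g=cv2.GaussianBlur(w["color"],(3,3),0).astype(float)
    sig=g[...,2]-g[...,0]   # filter is cream: R-B
    out=[]
    for u in cols:
        col=sig[r0:r1,u-1:u+2].mean(1); k=np.argmax(np.diff(np.convolve(col,np.ones(3)/3,'same'))[2:-2])+2.5+r0
        o,dd=fray(w,(u,k)); X=o+dd*(.056-o[2])/dd[2]; b=B(X); db=dd[:2]@ex/abs(dd[2])
        out.append((u,k,round(b[0]+48*np.hypot(1,db),1),b[1]))
    return out
E
python3 - <<'E'
from h import *
for n,cols,r in(("wrist1",range(215,335,20),(200,250)),("wrist5",range(180,330,15),(235,275))):
    w=load(n)
    for o in frear(w,cols,*r): print(n,o)
E
```

```text
wrist1 (215, np.float64(228.5), np.float64(-50.5), np.float64(-65.6))
wrist1 (235, np.float64(227.5), np.float64(-51.9), np.float64(-43.9))
wrist1 (255, np.float64(226.5), np.float64(-53.3), np.float64(-22.6))
wrist1 (275, np.float64(225.5), np.float64(-54.5), np.float64(-1.6))
wrist1 (295, np.float64(224.5), np.float64(-55.8), np.float64(19.3))
wrist1 (315, np.float64(222.5), np.float64(-58.1), np.float64(40.3))
wrist5 (180, np.float64(260.5), np.float64(80.8), np.float64(-56.6))
wrist5 (195, np.float64(258.5), np.float64(79.0), np.float64(-47.3))
wrist5 (210, np.float64(258.5), np.float64(78.7), np.float64(-38.5))
wrist5 (225, np.float64(268.5), np.float64(85.8), np.float64(-30.3))
wrist5 (240, np.float64(255.5), np.float64(76.2), np.float64(-21.2))
wrist5 (255, np.float64(256.5), np.float64(76.7), np.float64(-12.8))
wrist5 (270, np.float64(258.5), np.float64(78.1), np.float64(-4.5))
wrist5 (285, np.float64(257.5), np.float64(77.4), np.float64(3.8))
wrist5 (300, np.float64(254.5), np.float64(75.4), np.float64(12.1))
wrist5 (315, np.float64(251.5), np.float64(73.3), np.float64(20.4))
```

Request:
{"fn": "jog_arm", "kwargs": {"commands": [{"travel": [-1, 0, 0], "rot": [0, 0, 0], "claw": 110}, {"travel": [-1, 0, 0], "rot": [0, 0, 0], "claw": 110}, {"travel": [0, 0, 0], "rot": [0, 0, 0], "claw": 110}, {"travel": [0, 0, 0], "rot": [0, 0, 0], "claw": 110}, {"travel": [0, 0, 0], "rot": [0, 0, 0], "claw": 110}]}}

```text
time: 11.6
tool_pos: [0.58, 0.0255, 0.0406]
tcp_rot: [-0.136, -3.138, -0.0]
wrist_force: [-2.8, 0.6, 1.8]
width: 0.565
grip_force: 1.1
```

Request:
{"fn": "jog_arm", "kwargs": {"commands": [{"travel": [-1, 0, 0], "rot": [0, 0, 0], "claw": 110}, {"travel": [-1, 0, 0], "rot": [0, 0, 0], "claw": 110}, {"travel": [0, 0, 0], "rot": [0, 0, 0], "claw": 110}, {"travel": [0, 0, 0], "rot": [0, 0, 0], "claw": 110}, {"travel": [0, 0, 0], "rot": [0, 0, 0], "claw": 110}]}}

```text
time: 12.1
tool_pos: [0.582, 0.0257, 0.0408]
tcp_rot: [-0.136, -3.138, -0.001]
wrist_force: [-5.5, 2.5, 3.7]
width: 0.57
grip_force: 3.2
```

Request:
{"fn": "jog_arm", "kwargs": {"commands": [{"travel": [-0.5, 0, 0], "rot": [0, 0, 0], "claw": 110}, {"travel": [-0.5, 0, 0], "rot": [0, 0, 0], "claw": 110}, {"travel": [0, 0, 0], "rot": [0, 0, 0], "claw": 110}, {"travel": [0, 0, 0], "rot": [0, 0, 0], "claw": 110}, {"travel": [0, 0, 0], "rot": [0, 0, 0], "claw": 110}]}}

```text
time: 12.6
tool_pos: [0.583, 0.0258, 0.0409]
tcp_rot: [-0.136, -3.138, -0.001]
wrist_force: [-4.6, 4.1, 5.5]
width: 0.572
grip_force: 3.6
```

Run:
```python
from workcell import monitor, viewer
from h import *
s=monitor.read_state(); print(np.round(s["wrist_force"],2),np.round(s["torque"],3),B(np.array(s["tool_pos"])))
w=viewer.read_camera("wrist"); np.savez("wrist6.npz",**w)
for o in frear(w,range(170,350,15),235,275): print([float(v) for v in o])
c=viewer.read_camera("scene"); np.savez("scene6.npz",**c)
```

```text
[-4.62  4.08  5.49] [0.724 0.717 0.183] [25.1  1.7]
[170.0, 266.5, 90.6, -63.0]
[185.0, 252.5, 79.7, -52.4]
[200.0, 250.5, 78.0, -43.4]
[215.0, 251.5, 78.5, -34.7]
[230.0, 251.5, 78.3, -26.2]
[245.0, 250.5, 77.5, -17.7]
[260.0, 251.5, 78.1, -9.4]
[275.0, 249.5, 76.7, -1.1]
[290.0, 249.5, 76.7, 7.1]
[305.0, 248.5, 76.1, 15.4]
[320.0, 248.5, 76.2, 23.7]
[335.0, 264.5, 87.8, 32.8]
```

Request:
{"fn": "jog_arm", "kwargs": {"commands": [{"travel": [-0.5, 0, 0], "rot": [0, 0, 0], "claw": 110}, {"travel": [-0.5, 0, 0], "rot": [0, 0, 0], "claw": 110}, {"travel": [0, 0, 0], "rot": [0, 0, 0], "claw": 110}, {"travel": [0, 0, 0], "rot": [0, 0, 0], "claw": 110}, {"travel": [0, 0, 0], "rot": [0, 0, 0], "claw": 110}]}}

```text
time: 13.2
tool_pos: [0.584, 0.0258, 0.041]
tcp_rot: [-0.136, -3.138, -0.002]
wrist_force: [-5.7, 4.3, 6.0]
width: 0.572
grip_force: 3.8
```

Request:
{"fn": "jog_arm", "kwargs": {"commands": [{"travel": [-0.5, 0, 0], "rot": [0, 0, 0], "claw": 110}, {"travel": [-0.5, 0, 0], "rot": [0, 0, 0], "claw": 110}, {"travel": [0, 0, 0], "rot": [0, 0, 0], "claw": 110}, {"travel": [0, 0, 0], "rot": [0, 0, 0], "claw": 110}, {"travel": [0, 0, 0], "rot": [0, 0, 0], "claw": 110}]}}

```text
time: 13.7
tool_pos: [0.5845, 0.0258, 0.041]
tcp_rot: [-0.136, -3.137, -0.002]
wrist_force: [-6.6, 3.0, 7.0]
width: 0.573
grip_force: 4.6
```

Run:
```python
from workcell import monitor
from h import *
s=monitor.read_state(); print(np.round(s["wrist_force"],2),np.round(s["torque"],3),B(np.array(s["tool_pos"])))
```

```text
[-6.56  3.02  6.95] [0.82  0.919 0.193] [26.7  1.8]
```

Request:
{"fn": "jog_arm", "kwargs": {"commands": [{"travel": [-0.5, 0, -0.7], "rot": [0, 0, 0], "claw": 110}, {"travel": [-0.5, 0, -0.7], "rot": [0, 0, 0], "claw": 110}, {"travel": [0, 0, 0], "rot": [0, 0, 0], "claw": 110}, {"travel": [0, 0, 0], "rot": [0, 0, 0], "claw": 110}, {"travel": [0, 0, 0], "rot": [0, 0, 0], "claw": 110}]}}

```text
time: 14.2
tool_pos: [0.5845, 0.0255, 0.0414]
tcp_rot: [-0.136, -3.135, -0.001]
wrist_force: [-6.4, 3.0, 3.5]
width: 0.564
grip_force: 3.6
```

Run:
```python
from workcell import monitor,viewer
from h import *
s=monitor.read_state(); print(np.round(s["wrist_force"],2),np.round(s["torque"],3),B(np.array(s["tool_pos"])))
w=viewer.read_camera("wrist"); np.savez("wrist7.npz",**w)
O=np.array(frear(w,range(185,330,10),235,270)); O=O[abs(O[:,2]-np.median(O[:,2]))<4]; print(np.polyfit(O[:,3],O[:,2],1),len(O))
w=load("wrist6"); O=np.array(frear(w,range(185,330,10),235,270)); O=O[abs(O[:,2]-np.median(O[:,2]))<4]; print(np.polyfit(O[:,3],O[:,2],1),len(O))
```

```text
[-6.44  3.03  3.46] [0.608 0.916 0.18 ] [26.7  1.5]
[-2.77062923e-02  7.81634952e+01] 15
[-4.10934592e-02  7.71882495e+01] 15
```

Request:
{"fn": "jog_arm", "kwargs": {"commands": [{"travel": [1, 0, 0], "rot": [0, 0, 0], "claw": 110}, {"travel": [4, 0, 0], "rot": [0, 0, 0], "claw": 110}, {"travel": [0, 12, 0], "rot": [0, 0, 0], "claw": 110}, {"travel": [0, 10, 1.4], "rot": [0, 0, 0], "claw": 110}, {"travel": [0, 0, 0], "rot": [0, 0, 0], "claw": 110}]}}

```text
time: 14.75
tool_pos: [0.5836, 0.0487, 0.0405]
tcp_rot: [0.134, 3.138, 0.0]
wrist_force: [0.5, 0.3, -0.3]
width: 0.569
grip_force: 0.0
```

Run:
```python
from workcell import monitor,viewer
from h import *
s=monitor.read_state(); print(np.round(s["wrist_force"],2),np.round(s["torque"],3),B(np.array(s["tool_pos"])))
w=viewer.read_camera("wrist"); np.savez("wrist8.npz",**w)
O=np.array(frear(w,range(155,330,10),235,275)); print(O.round(1).tolist()); O=O[abs(O[:,2]-np.median(O[:,2]))<4]; print(np.polyfit(O[:,3],O[:,2],1),len(O))
```

```text
[ 0.54  0.34 -0.27] [-0.007  0.021 -0.035] [23.8 24.5]
[[155.0, 255.5, 81.3, -48.5], [165.0, 252.5, 78.8, -41.8], [175.0, 251.5, 77.9, -35.4], [185.0, 253.5, 79.0, -29.5], [195.0, 252.5, 78.1, -23.5], [205.0, 253.5, 78.7, -17.6], [215.0, 270.5, 91.0, -12.8], [225.0, 252.5, 77.7, -6.1], [235.0, 253.5, 78.2, -0.5], [245.0, 253.5, 78.1, 5.1], [255.0, 252.5, 77.4, 10.7], [265.0, 261.5, 83.8, 16.2], [275.0, 254.5, 78.7, 21.8], [285.0, 253.5, 78.0, 27.3], [295.0, 251.5, 76.6, 32.8], [305.0, 252.5, 77.3, 38.3], [315.0, 258.5, 81.6, 44.0], [325.0, 252.5, 77.5, 49.5]]
[-1.12955148e-02  7.84500288e+01] 16
```

Request:
{"fn": "jog_arm", "kwargs": {"commands": [{"travel": [-1, 0, 0], "rot": [0, 0, 0], "claw": 110}, {"travel": [-1, 0, 0], "rot": [0, 0, 0], "claw": 110}, {"travel": [-1, 0, 0], "rot": [0, 0, 0], "claw": 110}, {"travel": [0, 0, 0], "rot": [0, 0, 0], "claw": 110}, {"travel": [0, 0, 0], "rot": [0, 0, 0], "claw": 110}]}}

```text
time: 15.3
tool_pos: [0.5853, 0.047, 0.0404]
tcp_rot: [-0.136, -3.137, -0.0]
wrist_force: [-3.7, 1.9, 2.2]
width: 0.568
grip_force: 2.2
```

Request:
{"fn": "jog_arm", "kwargs": {"commands": [{"travel": [-0.5, 0, 0], "rot": [0, 0, 0], "claw": 110}, {"travel": [-0.5, 0, 0], "rot": [0, 0, 0], "claw": 110}, {"travel": [0, 0, 0], "rot": [0, 0, 0], "claw": 110}, {"travel": [0, 0, 0], "rot": [0, 0, 0], "claw": 110}, {"travel": [0, 0, 0], "rot": [0, 0, 0], "claw": 110}]}}

```text
time: 15.8
tool_pos: [0.5854, 0.047, 0.0403]
tcp_rot: [-0.136, -3.135, 0.0]
wrist_force: [-7.0, 1.9, 3.8]
width: 0.571
grip_force: 3.8
```

Run:
```python
from workcell import monitor,viewer
from h import *
s=monitor.read_state(); print(np.round(s["wrist_force"],2),np.round(s["torque"],3),B(np.array(s["tool_pos"])))
```

```text
[-6.99  1.94  3.76] [0.363 1.019 0.216] [25.7 23. ]
```

Request:
{"fn": "jog_arm", "kwargs": {"commands": [{"travel": [2, 0, 0], "rot": [0, 0, 0], "claw": 110}, {"travel": [5, 0, 0], "rot": [0, 0, 0], "claw": 110}, {"travel": [0, -25, 0], "rot": [0, 0, 0], "claw": 110}, {"travel": [0, -22, 0], "rot": [0, 0, 0], "claw": 110}, {"travel": [0, 0, 0], "rot": [0, 0, 0], "claw": 110}]}}

```text
time: 16.3
tool_pos: [0.5765, -0.0015, 0.0408]
tcp_rot: [0.139, 3.137, -0.002]
wrist_force: [0.4, -0.1, -1.0]
width: 0.563
grip_force: 0.0
```

Request:
{"fn": "jog_arm", "kwargs": {"commands": [{"travel": [-3, 0, 0], "rot": [0, 0, 0], "claw": 110}, {"travel": [-1, 0, 0], "rot": [0, 0, 0], "claw": 110}, {"travel": [-1, 0, 0], "rot": [0, 0, 0], "claw": 110}, {"travel": [0, 0, 0], "rot": [0, 0, 0], "claw": 110}, {"travel": [0, 0, 0], "rot": [0, 0, 0], "claw": 110}]}}

```text
time: 16.8
tool_pos: [0.5811, 0.0008, 0.0405]
tcp_rot: [-0.135, -3.139, -0.0]
wrist_force: [0.5, -0.7, 0.0]
width: 0.568
grip_force: 0.0
```

Request:
{"fn": "jog_arm", "kwargs": {"commands": [{"travel": [-1, 0, 0], "rot": [0, 0, 0], "claw": 110}, {"travel": [-1, 0, 0], "rot": [0, 0, 0], "claw": 110}, {"travel": [0, 0, 0], "rot": [0, 0, 0], "claw": 110}, {"travel": [0, 0, 0], "rot": [0, 0, 0], "claw": 110}, {"travel": [0, 0, 0], "rot": [0, 0, 0], "claw": 110}]}}

```text
time: 17.3
tool_pos: [0.5821, 0.0004, 0.0403]
tcp_rot: [-0.136, -3.137, -0.001]
wrist_force: [-4.6, 2.3, 1.8]
width: 0.566
grip_force: 2.5
```

Run:
```python
from workcell import monitor,viewer
from h import *
s=monitor.read_state(); print(np.round(s["wrist_force"],2),np.round(s["torque"],3),B(np.array(s["tool_pos"])))
```

```text
[-4.56  2.3   1.75] [0.354 0.74  0.132] [ 26.4 -23.7]
```

Request:
{"fn": "jog_arm", "kwargs": {"commands": [{"travel": [0.5, 0, 0], "rot": [0, 0, 0], "claw": 110}, {"travel": [0.5, 0, 0], "rot": [0, 0, 0], "claw": 110}, {"travel": [0.5, 0, 0], "rot": [0, 0, 0], "claw": 110}, {"travel": [1, 0, 0], "rot": [0, 0, 0], "claw": 110}, {"travel": [10, 0, 0], "rot": [0, 0, 0], "claw": 110}]}}

```text
time: 17.8
tool_pos: [0.5726, 0.0008, 0.0413]
tcp_rot: [0.137, 3.135, -0.001]
wrist_force: [-0.0, 0.1, 0.6]
width: 0.57
grip_force: 0.0
```

Request:
{"fn": "jog_arm", "kwargs": {"commands": [{"travel": [35, 0, 0], "rot": [0, 0, 0], "claw": 110}, {"travel": [5, 0, -45], "rot": [0, 0, 0], "claw": 0}, {"travel": [5, 0, -45], "rot": [0, 0, 0], "claw": 0}, {"travel": [10, 30, -30], "rot": [0, 0, 0], "claw": 0}, {"travel": [12, 45, 0], "rot": [0, 0, 0], "claw": 0}]}}

```text
time: 18.3
tool_pos: [0.5147, 0.0811, 0.1672]
tcp_rot: [0.142, 3.126, 0.002]
wrist_force: [1.4, 0.8, -0.0]
width: 0.999
grip_force: 0.0
```

Request:
{"fn": "jog_arm", "kwargs": {"commands": [{"travel": [0, 48, 0], "rot": [0, 0, 0], "claw": 0}, {"travel": [0, 47, 0], "rot": [0, 0, 0], "claw": 0}, {"travel": [0, 0, 0], "rot": [0, 0, 0], "claw": 0}, {"travel": [0, 0, 0], "rot": [0, 0, 0], "claw": 0}, {"travel": [0, 0, 0], "rot": [0, 0, 0], "claw": 0}]}}

```text
time: 18.8
tool_pos: [0.5182, 0.1754, 0.1604]
tcp_rot: [-0.137, -3.139, 0.001]
wrist_force: [-0.4, 0.2, -1.2]
width: 1.002
grip_force: 0.0
```

Run:
```python
from workcell import monitor,viewer
from h import *
s=monitor.read_state(); print(np.round(s["wrist_force"],2),s["tool_pos"],B(np.array(s["tool_pos"])),s["time"])
w=viewer.read_camera("wrist"); np.savez("wrist9.npz",**w); 
for n in("scene","top"): c=viewer.read_camera(n); np.savez(n+"9.npz",**c)
t=load("top9"); s=load("scene9")
# filter cap centre in scene: dark disc; expected projection for board (75,-75,z56)
for by in(-75,-70,-65):
    X=[*W(75,by),.056]; print(by,proj(s,X).round(1))
g=s["color"].max(2)
m=((g<110)&(s["color"].min(2)>20)).astype(np.uint8)
x,y=proj(s,[*W(75,-72),.056]).astype(int)
k,l,st,ce=cv2.connectedComponentsWithStats((g[y-20:y+20,x-20:x+20]<100).astype(np.uint8))
for i in range(1,k):
  if st[i,4]>15:
    u=ce[i]+[x-20,y-20]; print(st[i],u.round(1),B(onz(s,u,.056)))
```

```text
[-0.38  0.2  -1.2 ] [0.51822113 0.17542759 0.16039275] [-52.3 145.2] 18.8
-75 [316.3 257. ]
-70 [317.5 255.6]
-65 [318.8 254.2]
[ 15  14  14  13 100] [318.4 255.9] [ 77.1 -69.4]
[33 32  7  8 37] [333.6 272.4] [130. -82.]
```

Request:
{"fn": "jog_arm", "kwargs": {"commands": [{"travel": [1, 49, 0], "rot": [0, 0, 0], "claw": 0}, {"travel": [0, 0, 38], "rot": [0, 0, 0], "claw": 0}, {"travel": [0, 0, 38], "rot": [0, 0, 0], "claw": 0}, {"travel": [0, 0, 38], "rot": [0, 0, 0], "claw": 0}, {"travel": [0, 0, 20], "rot": [0, 0, 0], "claw": 0}]}}

```text
time: 19.45
tool_pos: [0.5194, 0.2232, 0.023]
tcp_rot: [-0.139, -3.134, 0.003]
wrist_force: [0.5, -0.3, 0.4]
width: 1.001
grip_force: 0.0
```

Request:
{"fn": "jog_arm", "kwargs": {"commands": [{"travel": [0, 0, 12], "rot": [0, 0, 0], "claw": 0}, {"travel": [0, 0, 6], "rot": [0, 0, 0], "claw": 0}, {"travel": [0, 0, 0], "rot": [0, 0, 0], "claw": 0}, {"travel": [0, 0, 0], "rot": [0, 0, 0], "claw": 0}, {"travel": [0, 0, 0], "rot": [0, 0, 0], "claw": 0}]}}

```text
time: 19.95
tool_pos: [0.5232, 0.2257, 0.0102]
tcp_rot: [0.136, 3.136, 0.002]
wrist_force: [0.6, 0.1, -0.2]
width: 1.004
grip_force: 0.0
```

Request:
{"fn": "jog_arm", "kwargs": {"commands": [{"travel": [0, 0, 0], "rot": [0, 0, 0], "claw": 255}, {"travel": [0, 0, 0], "rot": [0, 0, 0], "claw": 255}, {"travel": [0, 0, 0], "rot": [0, 0, 0], "claw": 255}, {"travel": [0, 0, 0], "rot": [0, 0, 0], "claw": 255}, {"travel": [0, 0, 0], "rot": [0, 0, 0], "claw": 255}], "force": 40}}

```text
time: 20.45
tool_pos: [0.5222, 0.2255, 0.0091]
tcp_rot: [0.136, 3.138, 0.001]
wrist_force: [-0.3, -0.1, 3.1]
width: 0.502
grip_force: 41.6
```

Request:
{"fn": "jog_arm", "kwargs": {"commands": [{"travel": [0, 0, -20], "rot": [0, 0, 0], "claw": 255}, {"travel": [0, 0, -20], "rot": [0, 0, 0.6], "claw": 255}, {"travel": [0, -35, 0], "rot": [0, 0, 0], "claw": 255}, {"travel": [0, -45, 0], "rot": [0, 0, 0], "claw": 255}, {"travel": [0, -45, 0], "rot": [0, 0, 0], "claw": 255}]}}

```text
time: 20.95
tool_pos: [0.5088, 0.0999, 0.0481]
tcp_rot: [-0.15, -3.137, 0.0]
wrist_force: [-0.5, 0.0, -2.5]
width: 0.5
grip_force: 41.5
```

Request:
{"fn": "jog_arm", "kwargs": {"commands": [{"travel": [-5, -40, 0], "rot": [0, 0, 0], "claw": 255}, {"travel": [-5, -20, 0], "rot": [0, 0, 0], "claw": 255}, {"travel": [0, -10, 0], "rot": [0, 0, 0], "claw": 255}, {"travel": [0, 0, 0], "rot": [0, 0, 0], "claw": 255}, {"travel": [0, 0, 0], "rot": [0, 0, 0], "claw": 255}]}}

```text
time: 21.45
tool_pos: [0.5124, 0.0309, 0.0482]
tcp_rot: [-0.153, -3.137, -0.001]
wrist_force: [-0.7, 0.6, -3.5]
width: 0.502
grip_force: 41.6
```

Run:
```python
from workcell import monitor,viewer
from h import *
s=monitor.read_state(); print(np.round(s["wrist_force"],2),np.round(s["torque"],3),s["tool_pos"],s["tcp_rot"],B(np.array(s["tool_pos"])),s["time"],s["width"])
w=viewer.read_camera("wrist"); np.savez("wrist10.npz",**w); 
for n in("scene","top"): c=viewer.read_camera(n); np.savez(n+"10.npz",**c)
s=load("scene10"); a=load("scene9")
g=s["color"].max(2); x,y=318,256
k,l,st,ce=cv2.connectedComponentsWithStats((g[y-20:y+20,x-20:x+20]<100).astype(np.uint8))
for i in range(1,k):
  if st[i,4]>15: u=ce[i]+[x-20,y-20]; print(st[i],u.round(1),B(onz(s,u,.056)))
cv2.imwrite("pics/v7.png",np.hstack([cv2.resize(s["color"][150:310,230:400],(400,380),interpolation=2),cv2.resize(w["color"][200:420,100:440],(400,380),interpolation=2)]))
```

```text
[-0.67  0.6  -3.48] [-0.009  0.028  0.03 ] [0.51237286 0.03087859 0.0482118 ] [-1.52917439e-01 -3.13701646e+00 -7.98101632e-04] [-45.7   0.6] 21.45 0.5023515062406853
[ 14  14  14  13 100] [318.4 255.9] [ 77.1 -69.4]
[32 31  8  9 46] [334.2 272.1] [130.7 -80.6]
```

Request:
{"fn": "jog_arm", "kwargs": {"commands": [{"travel": [0, 0, 15], "rot": [0, 0, 0], "claw": 255}, {"travel": [0, 0, 10], "rot": [0, 0, 0], "claw": 255}, {"travel": [0, 0, 4], "rot": [0, 0, 0], "claw": 255}, {"travel": [0, 0, 0], "rot": [0, 0, 0], "claw": 255}, {"travel": [0, 0, 0], "rot": [0, 0, 0], "claw": 255}]}}

```text
time: 22.1
tool_pos: [0.5129, 0.0304, 0.0196]
tcp_rot: [-0.152, -3.138, -0.0]
wrist_force: [0.8, 0.4, -1.7]
width: 0.505
grip_force: 41.5
```

Request:
{"fn": "jog_arm", "kwargs": {"commands": [{"travel": [0, 0, 0.6], "rot": [0, 0, 0], "claw": 255}, {"travel": [0, 0, 0.6], "rot": [0, 0, 0], "claw": 255}, {"travel": [0, 0, 0.5], "rot": [0, 0, 0], "claw": 255}, {"travel": [0, 0, 0], "rot": [0, 0, 0], "claw": 255}, {"travel": [0, 0, 0], "rot": [0, 0, 0], "claw": 255}]}}

```text
time: 22.6
tool_pos: [0.5128, 0.0301, 0.018]
tcp_rot: [0.153, 3.138, 0.0]
wrist_force: [0.2, 0.7, -1.2]
width: 0.501
grip_force: 41.5
```

Request:
{"fn": "jog_arm", "kwargs": {"commands": [{"travel": [0, 0, 0.5], "rot": [0, 0, 0], "claw": 255}, {"travel": [0, 0, 0], "rot": [0, 0, 0], "claw": 255}, {"travel": [0, 0, 0], "rot": [0, 0, 0], "claw": 255}, {"travel": [0, 0, 0], "rot": [0, 0, 0], "claw": 255}, {"travel": [0, 0, 0], "rot": [0, 0, 0], "claw": 255}]}}

```text
time: 23.1
tool_pos: [0.5128, 0.0302, 0.0174]
tcp_rot: [0.153, 3.138, -0.0]
wrist_force: [-0.3, -0.1, -2.4]
width: 0.504
grip_force: 41.5
```

Request:
{"fn": "jog_arm", "kwargs": {"commands": [{"travel": [0, 0, 0.5], "rot": [0, 0, 0], "claw": 255}, {"travel": [0, 0, 0], "rot": [0, 0, 0], "claw": 255}, {"travel": [0, 0, 0], "rot": [0, 0, 0], "claw": 255}, {"travel": [0, 0, 0], "rot": [0, 0, 0], "claw": 255}, {"travel": [0, 0, 0], "rot": [0, 0, 0], "claw": 255}]}}

```text
time: 23.6
tool_pos: [0.5129, 0.0302, 0.0171]
tcp_rot: [0.153, 3.138, 0.0]
wrist_force: [-0.9, 0.0, 2.7]
width: 0.501
grip_force: 41.9
```

Request:
{"fn": "jog_arm", "kwargs": {"commands": [{"travel": [0, 0, -0.4], "rot": [0, 0, 0], "claw": 255}, {"travel": [-3, 0, 0], "rot": [0, 0, 0], "claw": 255}, {"travel": [-3, 0, 0], "rot": [0, 0, 0], "claw": 255}, {"travel": [-3, 0, 0], "rot": [0, 0, 0], "claw": 255}, {"travel": [-2, 0, 0], "rot": [0, 0, 0], "claw": 255}]}}

```text
time: 24.1
tool_pos: [0.5242, 0.0291, 0.0171]
tcp_rot: [0.153, 3.138, -0.0]
wrist_force: [-0.4, -0.5, -0.1]
width: 0.504
grip_force: 41.7
```

Request:
{"fn": "jog_arm", "kwargs": {"commands": [{"travel": [-0.5, 0, 0], "rot": [0, 0, 0], "claw": 255}, {"travel": [-0.5, 0, 0], "rot": [0, 0, 0], "claw": 255}, {"travel": [-0.5, 0, 0], "rot": [0, 0, 0], "claw": 255}, {"travel": [-0.5, 0, 0], "rot": [0, 0, 0], "claw": 255}, {"travel": [0, 0, 0], "rot": [0, 0, 0], "claw": 255}]}}

```text
time: 24.6
tool_pos: [0.5257, 0.0289, 0.0172]
tcp_rot: [0.153, 3.138, -0.0]
wrist_force: [0.1, 0.0, -1.9]
width: 0.503
grip_force: 41.6
```

Time used so far is 24.6 s of 72 s, so I can afford fine steps.

Request:
{"fn": "jog_arm", "kwargs": {"commands": [{"travel": [-0.5, 0, 0], "rot": [0, 0, 0], "claw": 255}, {"travel": [-0.5, 0, 0], "rot": [0, 0, 0], "claw": 255}, {"travel": [-0.5, 0, 0], "rot": [0, 0, 0], "claw": 255}, {"travel": [-0.5, 0, 0], "rot": [0, 0, 0], "claw": 255}, {"travel": [0, 0, 0], "rot": [0, 0, 0], "claw": 255}]}}

```text
time: 25.1
tool_pos: [0.5278, 0.0287, 0.0173]
tcp_rot: [0.153, 3.138, -0.0]
wrist_force: [-0.3, -0.5, -1.6]
width: 0.499
grip_force: 41.6
```

Request:
{"fn": "jog_arm", "kwargs": {"commands": [{"travel": [-0.5, 0, 0], "rot": [0, 0, 0], "claw": 255}, {"travel": [-0.5, 0, 0], "rot": [0, 0, 0], "claw": 255}, {"travel": [-0.5, 0, 0], "rot": [0, 0, 0], "claw": 255}, {"travel": [0, 0, 0], "rot": [0, 0, 0], "claw": 255}, {"travel": [0, 0, 0], "rot": [0, 0, 0], "claw": 255}]}}

```text
time: 25.6
tool_pos: [0.5292, 0.0286, 0.0173]
tcp_rot: [-0.153, -3.138, -0.0]
wrist_force: [-0.2, 0.5, -1.8]
width: 0.5
grip_force: 41.6
```

Request:
{"fn": "jog_arm", "kwargs": {"commands": [{"travel": [-0.5, 0, 0], "rot": [0, 0, 0], "claw": 255}, {"travel": [-0.5, 0, 0], "rot": [0, 0, 0], "claw": 255}, {"travel": [0, 0, 0], "rot": [0, 0, 0], "claw": 255}, {"travel": [0, 0, 0], "rot": [0, 0, 0], "claw": 255}, {"travel": [0, 0, 0], "rot": [0, 0, 0], "claw": 255}]}}

```text
time: 26.1
tool_pos: [0.5302, 0.0285, 0.0173]
tcp_rot: [-0.153, -3.138, -0.0]
wrist_force: [-1.4, 0.5, -1.8]
width: 0.502
grip_force: 41.6
```

Request:
{"fn": "jog_arm", "kwargs": {"commands": [{"travel": [-0.4, 0, 0], "rot": [0, 0, 0], "claw": 255}, {"travel": [-0.4, 0, 0], "rot": [0, 0, 0], "claw": 255}, {"travel": [0, 0, 0], "rot": [0, 0, 0], "claw": 255}, {"travel": [0, 0, 0], "rot": [0, 0, 0], "claw": 255}, {"travel": [0, 0, 0], "rot": [0, 0, 0], "claw": 255}]}}

```text
time: 26.6
tool_pos: [0.531, 0.0284, 0.0173]
tcp_rot: [-0.153, -3.138, 0.0]
wrist_force: [-0.1, -0.3, -1.6]
width: 0.499
grip_force: 41.6
```

Request:
{"fn": "jog_arm", "kwargs": {"commands": [{"travel": [-0.5, 0, 0], "rot": [0, 0, 0], "claw": 255}, {"travel": [-0.5, 0, 0], "rot": [0, 0, 0], "claw": 255}, {"travel": [0, 0, 0], "rot": [0, 0, 0], "claw": 255}, {"travel": [0, 0, 0], "rot": [0, 0, 0], "claw": 255}, {"travel": [0, 0, 0], "rot": [0, 0, 0], "claw": 255}]}}

```text
time: 27.1
tool_pos: [0.532, 0.0283, 0.0173]
tcp_rot: [-0.153, -3.138, -0.0]
wrist_force: [-0.2, -0.6, -1.5]
width: 0.5
grip_force: 41.6
```

Request:
{"fn": "jog_arm", "kwargs": {"commands": [{"travel": [-0.5, 0, 0], "rot": [0, 0, 0], "claw": 255}, {"travel": [-0.5, 0, 0], "rot": [0, 0, 0], "claw": 255}, {"travel": [0, 0, 0], "rot": [0, 0, 0], "claw": 255}, {"travel": [0, 0, 0], "rot": [0, 0, 0], "claw": 255}, {"travel": [0, 0, 0], "rot": [0, 0, 0], "claw": 255}]}}

```text
time: 27.6
tool_pos: [0.533, 0.0282, 0.0173]
tcp_rot: [-0.153, -3.138, -0.0]
wrist_force: [0.3, -0.5, -2.3]
width: 0.502
grip_force: 41.6
```

Request:
{"fn": "jog_arm", "kwargs": {"commands": [{"travel": [-0.5, 0, 0], "rot": [0, 0, 0], "claw": 255}, {"travel": [-0.5, 0, 0], "rot": [0, 0, 0], "claw": 255}, {"travel": [0, 0, 0], "rot": [0, 0, 0], "claw": 255}, {"travel": [0, 0, 0], "rot": [0, 0, 0], "claw": 255}, {"travel": [0, 0, 0], "rot": [0, 0, 0], "claw": 255}]}}

```text
time: 28.1
tool_pos: [0.534, 0.0281, 0.0173]
tcp_rot: [-0.153, -3.138, 0.0]
wrist_force: [-0.1, 1.0, -1.4]
width: 0.506
grip_force: 41.6
```

Request:
{"fn": "jog_arm", "kwargs": {"commands": [{"travel": [-0.5, 0, 0], "rot": [0, 0, 0], "claw": 255}, {"travel": [-0.5, 0, 0], "rot": [0, 0, 0], "claw": 255}, {"travel": [0, 0, 0], "rot": [0, 0, 0], "claw": 255}, {"travel": [0, 0, 0], "rot": [0, 0, 0], "claw": 255}, {"travel": [0, 0, 0], "rot": [0, 0, 0], "claw": 255}]}}

```text
time: 28.6
tool_pos: [0.535, 0.028, 0.0173]
tcp_rot: [-0.153, -3.138, -0.0]
wrist_force: [-0.5, -0.4, -1.7]
width: 0.503
grip_force: 41.6
```

Request:
{"fn": "jog_arm", "kwargs": {"commands": [{"travel": [-0.5, 0, 0], "rot": [0, 0, 0], "claw": 255}, {"travel": [-0.5, 0, 0], "rot": [0, 0, 0], "claw": 255}, {"travel": [0, 0, 0], "rot": [0, 0, 0], "claw": 255}, {"travel": [0, 0, 0], "rot": [0, 0, 0], "claw": 255}, {"travel": [0, 0, 0], "rot": [0, 0, 0], "claw": 255}]}}

```text
time: 29.1
tool_pos: [0.536, 0.0279, 0.0173]
tcp_rot: [-0.153, -3.138, 0.0]
wrist_force: [0.4, -0.4, -3.2]
width: 0.5
grip_force: 41.6
```

Request:
{"fn": "jog_arm", "kwargs": {"commands": [{"travel": [-0.5, 0, 0], "rot": [0, 0, 0], "claw": 255}, {"travel": [-0.5, 0, 0], "rot": [0, 0, 0], "claw": 255}, {"travel": [0, 0, 0], "rot": [0, 0, 0], "claw": 255}, {"travel": [0, 0, 0], "rot": [0, 0, 0], "claw": 255}, {"travel": [0, 0, 0], "rot": [0, 0, 0], "claw": 255}]}}

```text
time: 29.6
tool_pos: [0.5364, 0.0279, 0.0173]
tcp_rot: [-0.152, -3.137, 0.0]
wrist_force: [-3.4, 0.2, 1.7]
width: 0.496
grip_force: 41.9
```

Request:
{"fn": "jog_arm", "kwargs": {"commands": [{"travel": [-0.3, 0, 0], "rot": [0, 0, 0], "claw": 255}, {"travel": [-0.3, 0, 0], "rot": [0, 0, 0], "claw": 255}, {"travel": [0, 0, 0], "rot": [0, 0, 0], "claw": 255}, {"travel": [0, 0, 0], "rot": [0, 0, 0], "claw": 255}, {"travel": [0, 0, 0], "rot": [0, 0, 0], "claw": 255}]}}

```text
time: 30.1
tool_pos: [0.5364, 0.0279, 0.0173]
tcp_rot: [-0.152, -3.136, 0.0]
wrist_force: [-6.4, 0.3, 3.1]
width: 0.5
grip_force: 42.2
```

Request:
{"fn": "jog_arm", "kwargs": {"commands": [{"travel": [-0.3, 0, 0], "rot": [0, 0, 0], "claw": 255}, {"travel": [-0.4, 0, 0], "rot": [0, 0, 0], "claw": 255}, {"travel": [0, 0, 0], "rot": [0, 0, 0], "claw": 255}, {"travel": [0, 0, 0], "rot": [0, 0, 0], "claw": 255}, {"travel": [0, 0, 0], "rot": [0, 0, 0], "claw": 255}]}}

```text
time: 30.6
tool_pos: [0.5365, 0.0279, 0.0173]
tcp_rot: [-0.152, -3.134, 0.0]
wrist_force: [-8.5, 0.9, 6.4]
width: 0.505
grip_force: 42.4
```

Run:
```python
from workcell import monitor
import numpy as np
s=monitor.read_state(); print(np.round(s["wrist_force"],2),np.round(s["torque"],3))
```

```text
[-8.48  0.91  6.42] [0.083 1.36  0.099]
```

Request:
{"fn": "jog_arm", "kwargs": {"commands": [{"travel": [-0.3, 0, 0], "rot": [0, 0, 0], "claw": 255}, {"travel": [0, 0, 0], "rot": [0, 0, 0], "claw": 255}, {"travel": [0, 0, 0], "rot": [0, 0, 0], "claw": 255}, {"travel": [0, 0, 0], "rot": [0, 0, 0], "claw": 255}, {"travel": [0, 0, 0], "rot": [0, 0, 0], "claw": 255}]}}

```text
time: 31.1
tool_pos: [0.5366, 0.0279, 0.0173]
tcp_rot: [-0.152, -3.134, 0.0]
wrist_force: [-8.4, 1.3, 6.4]
width: 0.502
grip_force: 42.5
```

Request:
{"fn": "jog_arm", "kwargs": {"commands": [{"travel": [-0.2, 0, 0], "rot": [0, 0, 0], "claw": 255}, {"travel": [0, 0, 0], "rot": [0, 0, 0], "claw": 255}, {"travel": [0, 0, 0], "rot": [0, 0, 0], "claw": 255}, {"travel": [0, 0, 0], "rot": [0, 0, 0], "claw": 255}, {"travel": [0, 0, 0], "rot": [0, 0, 0], "claw": 255}]}}

```text
time: 31.6
tool_pos: [0.5366, 0.0279, 0.0173]
tcp_rot: [-0.152, -3.133, 0.0]
wrist_force: [-9.5, 0.2, 7.2]
width: 0.501
grip_force: 42.6
```

Request:
{"fn": "jog_arm", "kwargs": {"commands": [{"travel": [0, 0, 0], "rot": [0, 0, 0], "claw": 60}, {"travel": [0, 0, 0], "rot": [0, 0, 0], "claw": 60}, {"travel": [0, 0, 0], "rot": [0, 0, 0], "claw": 60}, {"travel": [0, 0, 0], "rot": [0, 0, 0], "claw": 60}, {"travel": [0, 0, 0], "rot": [0, 0, 0], "claw": 60}]}}

```text
time: 32.1
tool_pos: [0.5392, 0.0276, 0.0174]
tcp_rot: [0.153, 3.137, 0.0]
wrist_force: [0.1, -0.1, -0.4]
width: 0.768
grip_force: 0.0
```

Request:
{"fn": "jog_arm", "kwargs": {"commands": [{"travel": [0, 0, -5], "rot": [0, 0, 0], "claw": 60}, {"travel": [0, 0, -15], "rot": [0, 0, 0], "claw": 60}, {"travel": [5, 0, -40], "rot": [0, 0, 0], "claw": 60}, {"travel": [20, 0, -40], "rot": [0, 0, 0], "claw": 60}, {"travel": [20, 0, -30], "rot": [0, 0, 0], "claw": 60}]}}

```text
time: 32.6
tool_pos: [0.4951, 0.0321, 0.1513]
tcp_rot: [0.153, 3.134, 0.0]
wrist_force: [0.9, 0.2, 1.0]
width: 0.765
grip_force: 0.0
```

Request:
{"fn": "jog_arm", "kwargs": {"commands": [{"travel": [20, 40, 0], "rot": [0, 0, 0], "claw": 60}, {"travel": [20, 40, 0], "rot": [0, 0, 0], "claw": 60}, {"travel": [20, 40, 0], "rot": [0, 0, 0], "claw": 60}, {"travel": [0, 48, 0], "rot": [0, 0, 0], "claw": 60}, {"travel": [0, 48, 0], "rot": [0, 0, 0], "claw": 60}]}}

```text
time: 33.1
tool_pos: [0.4551, 0.2547, 0.1493]
tcp_rot: [0.153, 3.135, 0.002]
wrist_force: [1.4, 0.2, -0.0]
width: 0.761
grip_force: 0.0
```

Run:
```python
from workcell import monitor,viewer
from h import *
s=monitor.read_state(); print(np.round(s["wrist_force"],2),s["tool_pos"],s["time"])
for n in("scene","top"): c=viewer.read_camera(n); np.savez(n+"11.npz",**c)
s=load("scene11"); t=load("top11")
g=s["color"].max(2); x,y=318,256
k,l,st,ce=cv2.connectedComponentsWithStats((g[y-20:y+20,x-20:x+20]<100).astype(np.uint8))
for i in range(1,k):
  if st[i,4]>15: u=ce[i]+[x-20,y-20]; print(st[i],u.round(1),B(onz(s,u,.056)))
cv2.imwrite("pics/v8.png",np.hstack([cv2.resize(s["color"][150:310,230:400],(400,400),interpolation=2),cv2.resize(t["color"][120:270,195:320],(400,480),interpolation=2)[:400]]))
```

```text
[ 1.41  0.22 -0.01] [0.45511174 0.25468721 0.14930852] 33.1
[ 14  14  14  13 102] [318.4 255.9] [ 77.2 -69.4]
[32 31  8  9 46] [334.2 272.1] [130.7 -80.6]
```

View pics/v8.png

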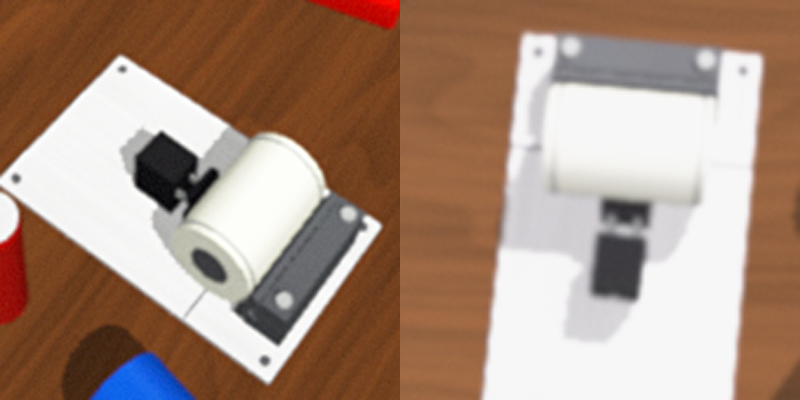

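The final view shows the filter seated parallel against the stop, with its cap at (210,263). The chock stands mid-length behind it, at (625,250) in the top crop, nose on the can, and the gripper is clear.

```bash
python3 -c "
from workcell import workorder
print(workorder.finish_job())"
```

```text
the job is handed in; nothing more can be done
None
```

The job is handed in at about 33 s: by the last camera views, the filter lies parallel against the stop and still, and the chock, pressed with about 9.5 N and released, stands behind it at mid-length.

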